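# Guard check on a bench grinder: prove the stop, reset it, hold the guard half open

## Task

Do the start-of-shift guard check on the bench grinder: with its clear guard still shut, press the red emergency-stop mushroom down until it latches, then turn it clockwise to reset it so that it stands up again. Only then lift the guard by its black handle and finish while still holding it steady at 45 degrees open, so that the guard switch can be tested; it falls shut if let go, so do not let go at the end, and prop nothing under it. Leave the other things on the bench where they are.

Things in the scene. Friction and masses are not known exactly. Their poses are not given: they have to be found in the camera images.
- grinder: The small bench grinder, bolted down: dark base plate 220x180 mm, green motor housing at its back (122 mm high), grinding wheel under a clear hood with yellow edges. Origin: centre of the underside of its base, on the bench. Its x axis points from the front (handle side) to the back, z up. It may stand turned by up to about 0.25 rad.
- guard (a joint): Angle of the hood (guard) in rad: 0 shut (top panel level), growing as its front rises; 0.785 is 45 degrees. Stop at 1.3. The hood weighs about 0.25 to 0.45 kg and falls shut from every angle when let go. Its hinge axis is the grinder's y axis direction, at the back of the hood.
- guard_hinge (a point): Middle of the hood's hinge axis, fixed: 55 mm behind the grinder's origin and 118 mm above the bench. The hinge axis is level, along the grinder's y.
- guard_handle (a point): Middle of the hood's black round handle bar (12 mm diameter, 100 mm long, parallel to the hinge axis, on a post at each end). Shut, it lies 142 mm in front of the hinge axis and 55 mm above it (173 mm above the bench); the bar's axis is 41 mm above the clear top panel, so fingers fit under it and on either side. It moves with the hood on a circle of 152 mm radius about the hinge axis; opening by an angle a turns the line from hinge to handle by a, front end upward.
- estop_plunge (a joint): How far the red emergency-stop mushroom is pressed, in m: 0 up (reset), 0.008 fully down, where it latches.
- estop_head (a joint): Turn of the mushroom in rad: 0 up, 0.8 when down. A cam ties it to the press: as the head is pushed down 8 mm it turns itself 0.8 rad anticlockwise (seen from above), so it must be pressed by something that lets it turn, such as shut fingertips near its centre; it takes about 4 N to start and snaps down past half way. To reset, turn the head clockwise (seen from above) by 0.8 rad; it rises 8 mm as it turns and snaps up past half way.
- estop_top (a point): Centre of the top of the red mushroom, on its upright axis; 94 mm above the bench when up, 86 mm when down; it moves with the mushroom. The head is round, 42 mm across and 21 mm high with a slightly domed top, and stands clear above a bolted-down yellow box 76x76 mm whose top is at 52 mm (a black collar, 38 mm across, reaches 56 mm); the head's underside is at 73 mm up, 65 mm down.
- tape_measure: Bystander, loose, to be left alone: yellow and black tape measure, 76x79x33 mm; origin at the centre of its underside.
- hole_saw: Bystander, loose, to be left alone: dark round hole saw standing on its rim, 50 mm across, 61 mm high; origin at the centre of its underside.
- weld_magnet: Bystander, loose, to be left alone: red three-cornered welding magnet lying flat, 75x85x15 mm; origin at the centre of its underside.
- spanner_b: Bystander, loose, to be left alone: dark spanner, 43x232x9 mm; origin at the centre of its underside.
- electrode_box: Bystander, loose, to be left alone: long cardboard box with a blue band, 58x260x30 mm; origin at the centre of its underside.

How it is judged:
By the outcome, as a careful person would: the job done as asked, in the order asked, and still so for the second after the job is handed in, while the arm keeps its last pose, push and grip.
It also fails if it takes over 54 s, if anything falls off the work surface, if the arm or the gripper's body presses on something with over 40 N, if the wrist force passes 120 N, or if a joint passes its speed limit or range.

## Robot

A 7-joint arm with a two-finger parallel gripper is mounted at the origin on a cart in front of the work surface, level with it; the furniture and walls round the work are solid. World frame = base frame: x ahead of the robot, y to its left, z up, the work surface at z = 0. Lengths are in m, angles in rad, forces in N, time in s.
With the tool pointing down it reaches from about 0.425 to 0.925 m from the base axis. Payload 6.8 kg.
Tool frame: the origin (TCP) lies at the very end of the fingers, on their centre line; the grasp point (between the pads) lies 19 mm behind it (r.tcp_to_grasp is the distance from the TCP to the grasp point, in m); z points along the fingers, y is the line along which they close (so a half turn about z gives the same grasp; the last joint's range is limited). The gripper opens to 85 mm and grips with 20 to 120 N. Pads are 22 mm wide; open, the fingers measure 114 mm over their backs; the gripper's body (76 mm by 85 mm) begins 54 mm behind the grasp point. The pads swing forward as they close: fully open they stand 13 mm farther back than shut.
Start: joints at [1.092, 0.477, 0.022, 1.555, -0.011, 1.109, -0.083], TCP at [0.245, -0.629, 0.231] pointing down, gripper open.
Joint ranges: [-2.96, 2.96], [-0.34, 2.1], [-1.41, 1.46], [0.24, 2.44], [-1.37, 4.51], [0.17, 1.92], [-2.96, 2.96]. Speed limits (rad/s): [2.39, 2.39, 3.14, 3.14, 3.14, 3.14, 3.14].

## Interface

Orientations are given as a rotation vector (axis times angle).
In Python, from bench import r gives the robot as it stands.
- The arm moves only by the tool step_arm, never from a script. Its argument "moves" is a list of rows, each a list of 7 numbers: the shift along the tool's x, y, z in mm, then the turn, a rotation vector about the tool's x, y, z in rad, then the finger opening in mm, from 0 to 85.4. A call has 1 to 8 rows; each row is the pose to reach, as a shift and turn from the pose commanded when the call began, along the tool's axes at that moment; what a row does not reach only later rows make up. A row lasts 1/10 s, in which the tool goes at most 50 mm and 8.59 degrees, less where a joint would pass 70% of its speed; a pose out of reach is approached as far as the arm can. A call with a gripper value outside its range is refused whole. The fingers move at their own pace and stop on an object; "grip_force" is the grip in N (left out, the last holds). Time passes only in rows, so rows that repeat a pose let the fingers close. It gives the time, the measured TCP pose, the force, the opening and the grip force at its end, in the units of the state.
- r.get_obs(): the state, without advancing time (a new reading comes with each control period).
- r.grab_frame(name): name is "scene" or "side" or "wrist"; returns a dict with "image" (480x640x3 uint8, red, green, blue), "depth" (480x640 float32, m along the optical axis (not along the pixel's ray), 0 where there is no reading), "mtx" (3x3 intrinsics, pixels), "rvec" (rotation vector, rad) and "tvec" (3), from world to camera coordinates, as OpenCV has them. Camera axes: x right, y down, z forward; pixel columns grow to the right and rows downward; lengths in m; the calibration is good to about 2 mm. The wrist camera is an equidistant fisheye: a pixel r from the principal point sees the ray r / f radians off the axis. A picture is of the moment at which its call begins.
- r.hand_in(): hands the job in; it is judged then, once.
The state is a dict: "clock": time; "joints": joint angles; "qvel": joint speeds; "tau": joint torques, N m; "tcp_pos": TCP position; "orientation": TCP orientation; "contact_force": force on the tool from outside, world axes, zero at the start; "moment": the same for the moment, N m; "grip_width": finger opening in m; "gripper_force": force on a finger pad.
Only numpy, scipy, OpenCV 4.12 (cv2) and the standard library are available. Lean on these libraries where they do the work, as an engineer would, in place of code of your own. Each camera call takes 0.05 s, during which the arm holds its last target. There are 200 camera calls.

## Working session

There is one attempt and no reset: what is moved stays moved. The work goes in short steps, Python scripts to look and compute and a tool call to move; the robot and the scene stay as the last step left them, time stands still between calls to the robot, and variables do not carry over. Pictures are saved under pics/ and viewed, at most 10 in all, crops included, and the job is handed in when it is done.

Besides the shell and the picture viewer there is one more tool, called after "Request:" as a command line: name --pt "numbers of a row" for each row, then --argument value for the rest. step_arm: Moves the arm, as the interface text tells. Its arguments: {"type":"object","properties":{"moves":{"type":"array","items":{"type":"array","items":{"type":"number"}}},"grip_force":{"type":"number"}},"required":["moves"]}

```bash
ls; mkdir -p pics; python3 - <<'E'
from bench import r
import cv2
o=r.get_obs(); print({k:o[k] for k in('clock','tcp_pos','orientation','contact_force','grip_width')})
import numpy as np
for n in('scene','side'):
    f=r.grab_frame(n); cv2.imwrite(f'pics/{n}0.png',f['image'][:,:,::-1]); np.savez(f'{n}0.npz',**f)
    print(n,f['mtx'].tolist(),f['rvec'],f['tvec'])
E
```

```text
pics
{'clock': 0.0, 'tcp_pos': array([ 0.24437216, -0.6285641 ,  0.23030518]), 'orientation': array([-3.08596470e+00, -5.78816242e-01,  7.38881969e-04]), 'contact_force': array([-0.51928162,  0.6249965 , -0.28212615]), 'grip_width': 0.08539919582680634}
scene [[434.3966500679748, 0.0, 327.0044663897398], [0.0, 434.3966500679748, 236.9436659845853], [0.0, 0.0, 1.0]] [ 0.59065505 -2.59513608  1.21973343] [0.33049382 0.43254078 0.53956662]
side [[455.62578541845863, 0.0, 316.4375110455319], [0.0, 455.62578541845863, 234.63241225630983], [0.0, 0.0, 1.0]] [ 2.23835482 -0.22106065  0.12034435] [-0.59678312 -0.03183744  1.08859477]
```

View pics/scene0.png

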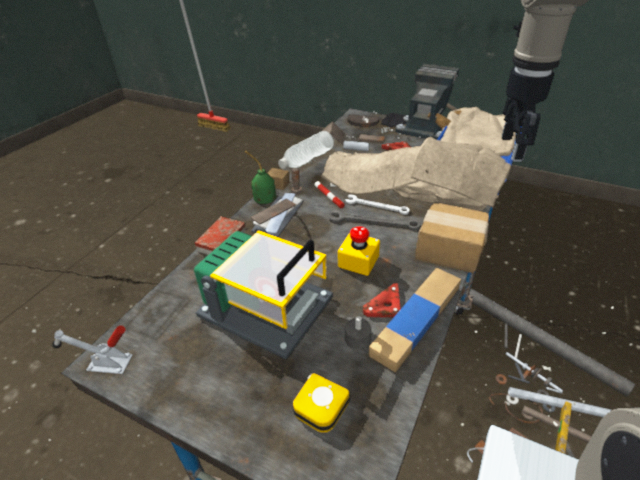

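View pics/side0.png

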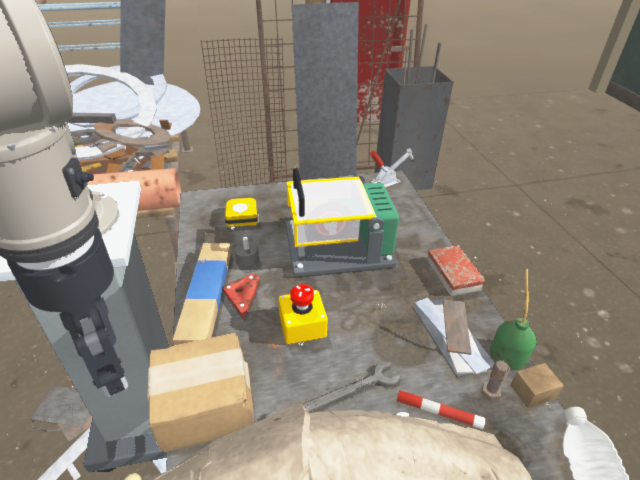

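The scene view shows the red mushroom at (360,235) and the handle bar from (282,280) to (311,247). In the side view they are at (302,295) and (299,190). Next I'll measure both from depth.

```bash
cat > h.py <<'E'
import numpy as np, cv2
def cloud(f):
    R=cv2.Rodrigues(f['rvec'])[0]; d=f['depth']; v,u=np.indices(d.shape); K=f['mtx']
    p=np.stack([(u-K[0,2])/K[0,0]*d,(v-K[1,2])/K[1,1]*d,d],-1)
    return (p-f['tvec'].ravel())@R
E
python3 - <<'E'
from h import *
for n,er,hr in(('scene',(215,345,255,380),(235,270,300,325)),('side',(280,285,312,318),(160,285,220,312))):
    f=dict(np.load(n+'0.npz')); P=cloud(f); im=f['image'].astype(int); ok=f['depth']>0
    def box(b):
        m=np.zeros(ok.shape,bool); m[b[0]:b[2],b[1]:b[3]]=1; return m&ok
    red=box(er)&(im[...,0]>120)&(im[...,1]<60)
    q=P[red]; print(n,'red',len(q),'min',q.min(0),'max',q.max(0)); t=q[q[:,2]>q[:,2].max()-.004]; print('top',t.mean(0))
    # sphere/circle: fit axis circle on rim points z<.088
    dk=box(hr)&(im.max(2)<70)&(P[...,2]>.160)&(P[...,2]<.19)
    q=P[dk]; print('bar',len(q)); 
    if len(q)>5:
        c=q.mean(0); w=np.linalg.svd(q-c)[2][0]; s=(q-c)@w
        print(c,'dir',w,'range',s.min(),s.max(),'mid',c+w*(s.min()+s.max())/2,'z',q[:,2].min(),q[:,2].max())
    # green housing / base plate yaw: dark base edges
E
```

```text
scene red 197 min [ 0.47489439 -0.43310099  0.06693386] max [ 0.51510303 -0.40089332  0.09633628]
top [ 0.49407186 -0.42026107  0.09384688]
bar 316
[ 0.52539773 -0.20340425  0.17631428] dir [-0.05638583 -0.99825584  0.01749024] range -0.05114670643571836 0.05959302582777633 mid [ 0.5251596  -0.20762005  0.17638815] z 0.16023893469119288 0.18189308529411455
side red 319 min [ 0.47555617 -0.44576202  0.07469595] max [ 0.51403017 -0.40974431  0.09771551]
top [ 0.4951187  -0.42476938  0.09518381]
bar 176
[ 0.52560442 -0.21889664  0.17753724] dir [-0.04725292 -0.99748728 -0.05278532] range -0.06178426759656319 0.04749253367531632 mid [ 0.52594209 -0.21176873  0.17791443] z 0.16048333720183444 0.18293436420149672
```

Request:
step_arm --pt "45 -15 0 0 0 0 0" --pt "90 -30 0 0 0 0 0" --pt "135 -45 0 0 0 0 0" --pt "180 -60 0 0 0 0 0" --pt "225 -75 20 0 0 0 0" --pt "270 -88 40 0 0 0 0" --pt "308 -100 60 0 0 0 0" --pt "308 -100 80 0 0 0 0" --grip_force 40

```text
clock: 0.9
tcp_pos: [0.5022, -0.4169, 0.1501]
orientation: [-3.081, -0.595, -0.006]
contact_force: [0.5, 0.0, -0.3]
grip_width: -0.0001
gripper_force: 0.0
```

```bash
cat >> h.py <<'E'
def to(r,target=None):
    o=r.get_obs(); R=cv2.Rodrigues(o['orientation'])[0]
    print('t',round(o['clock'],2),'tcp',o['tcp_pos'].round(4),'F',o['contact_force'].round(1),'M',o['moment'].round(2),'w',round(o['grip_width'],4),'gf',round(float(np.max(o['gripper_force'])),1),'j7',o['joints'].round(2))
    print('axes x,y,z',R.T.round(3).tolist())
    if target is not None: print('shift mm',(R.T@(np.array(target)-o['tcp_pos'])*1e3).round(1))
E
python3 - <<'E'
from bench import r
from h import *
f=r.grab_frame('wrist'); cv2.imwrite('pics/w1.png',f['image'][:,:,::-1]); np.savez('w1.npz',**f)
print(f['mtx'].tolist()); to(r,[.495,-.4235,.094])
E
```

```text
[[371.64829954431775, 0.0, 323.1258785483899], [0.0, 371.64829954431775, 238.43131960467184], [0.0, 0.0, 1.0]]
t 0.95 tcp [ 0.4972 -0.4189  0.1463] F [-1.4  0.2 -3.6] M [-0.06  0.07 -0.06] w -0.0003 gf 0.0 j7 [ 0.65  0.52 -0.07  1.69  0.04  0.94 -0.62]
axes x,y,z [[0.929, 0.369, -0.001], [0.369, -0.929, -0.006], [-0.003, 0.005, -1.0]]
shift mm [-3.7  3.8 52.3]
```

View pics/w1.png

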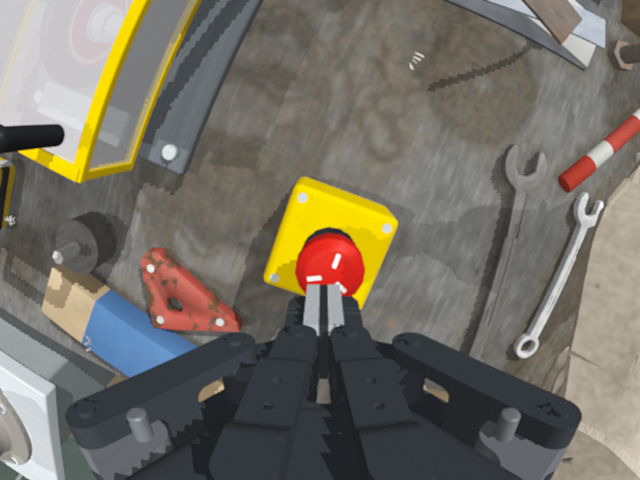

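The wrist view shows the mushroom at (330,263), with the shut fingertips at (323,290) just in front of it. The path ahead is clear.

Request:
step_arm --pt "-2 2 20 0 0 0 0" --pt "-2 2 20 0 0 0 0" --pt "-2 2 20 0 0 0 0"

```text
clock: 1.25
tcp_pos: [0.4933, -0.4277, 0.1315]
orientation: [-3.088, -0.576, 0.002]
contact_force: [0.3, 0.1, 0.4]
grip_width: 0.0001
gripper_force: 0.0
```

```bash
python3 - <<'E'
from bench import r
from h import *
f=r.grab_frame('wrist'); R=cv2.Rodrigues(f['rvec'])[0]; K=f['mtx']; C=-R.T@f['tvec'].ravel()
def ray(u,v,z):
    a=np.array([(u-K[0,2])/K[0,0],(v-K[1,2])/K[1,1]]); t=np.hypot(*a)
    d=R.T@np.r_[a/t*np.sin(t),np.cos(t)]; return C+d*(z-C[2])/d[2]
im=f['image'].astype(int); m=((im[...,0]>120)&(im[...,1]<60)&(im[...,2]<60)).astype(np.uint8)
m[:, :250]=0; m[:,420:]=0
c=max(cv2.findContours(m,0,2)[0],key=cv2.contourArea); (u,v),rad=cv2.minEnclosingCircle(c); print(u,v,rad,cv2.boundingRect(c),'cam',C)
print(ray(u,v,.085)); to(r,[.495,-.4235,.096])
E
```

```text
318.0 258.5 39.09293746948242 (280, 220, 76, 76) cam [ 0.55905812 -0.40185341  0.27434873]
[ 0.49680601 -0.42290559  0.085     ]
t 1.3 tcp [ 0.494  -0.4278  0.1322] F [ 1.1 -0.3 -0.8] M [-0.03  0.   -0.02] w -0.0001 gf 0.0 j7 [ 0.66  0.54 -0.06  1.69  0.04  0.91 -0.62]
axes x,y,z [[0.933, 0.361, 0.0], [0.361, -0.933, 0.001], [0.0, -0.001, -1.0]]
shift mm [ 2.5 -3.7 36.2]
```

Request:
step_arm --pt "3 -4 20 0 0 0 0" --pt "3 -4 34 0 0 0 0" --pt "3 -4 38 0 0 0 0" --pt "3 -4 41 0 0 0 0" --pt "3 -4 44 0 0 0 0" --pt "3 -4 46 0 0 0 0" --pt "3 -4 48 0 0 0 0" --pt "3 -4 48 0 0 0 0"

```text
clock: 2.1
tcp_pos: [0.496, -0.4228, 0.0857]
orientation: [3.087, 0.578, 0.001]
contact_force: [-5.6, 3.3, 15.4]
grip_width: 0.0
gripper_force: 8.1
```

```bash
python3 - <<'E'
from bench import r
from h import *
to(r,[.4955,-.423,.085])
f=r.grab_frame('side'); P=cloud(f); im=f['image'].astype(int); m=(im[...,0]>120)&(im[...,1]<60)&(f['depth']>0); m[:280]=0;m[325:]=0;m[:,:280]=0;m[:,325:]=0
q=P[m]; print(len(q),q.min(0),q.max(0))
E
```

```text
t 2.1 tcp [ 0.496  -0.4228  0.0857] F [-5.6  3.3 15.4] M [0.8 1.  0. ] w 0.0 gf 8.1 j7 [ 0.65  0.6  -0.06  1.73  0.05  0.82 -0.63]
axes x,y,z [[0.932, 0.362, 0.001], [0.362, -0.932, 0.001], [0.001, -0.001, -1.0]]
shift mm [-0.5 -0.   0.7]
266 [ 0.47562331 -0.44506878  0.05718752] [ 0.51355774 -0.41214936  0.09916734]
```

Request:
step_arm --pt "0 0 1 0 0 0 0" --pt "0 0 1 0 0 0 0" --pt "0 0 -20 0 0 0 0" --pt "0 0 -45 0 0 -0.13 75" --pt "0 0 -45 0 0 -0.27 75" --pt "0 0 -45 0 0 -0.4 75" --pt "0 0 -45 0 0 -0.4 75" --pt "0 0 -45 0 0 -0.4 75"

```text
clock: 2.95
tcp_pos: [0.4954, -0.4223, 0.1281]
orientation: [-2.913, -1.175, -0.0]
contact_force: [0.7, 0.8, 0.1]
grip_width: 0.0725
gripper_force: 0.0
```

```bash
python3 - <<'E'
from bench import r
from h import *
to(r,[.4955,-.423,.064])
f=r.grab_frame('side'); P=cloud(f); im=f['image'].astype(int); m=(im[...,0]>120)&(im[...,1]<60)&(f['depth']>0); m[:280]=0;m[325:]=0;m[:,:280]=0;m[:,325:]=0
q=P[m]; print(len(q),q.min(0),q.max(0),np.percentile(q[:,2],95))
f=dict(np.load('side0.npz'));P=cloud(f); im=f['image'].astype(int); m=(im[...,0]>120)&(im[...,1]<60)&(f['depth']>0); m[:280]=0;m[325:]=0;m[:,:280]=0;m[:,325:]=0
q=P[m]; print('before',len(q),np.percentile(q[:,2],95))
E
```

```text
t 2.95 tcp [ 0.4954 -0.4223  0.1281] F [0.7 0.8 0.1] M [ 0.01 -0.05 -0.02] w 0.0725 gf 0.0 j7 [ 0.73  0.55 -0.16  1.7   0.11  0.91 -0.28]
axes x,y,z [[0.72, 0.694, 0.0], [0.694, -0.72, -0.0], [-0.0, 0.0, -1.0]]
shift mm [-0.4  0.6 64.1]
329 [ 0.47567838 -0.44521273  0.05678054] [ 0.51332114 -0.4072296   0.08979939] 0.08843532533172348
before 319 0.09630089995555778
```

The mushroom is latched 8 mm down. Now I'll straddle it.

Request:
step_arm --pt "0 0 25 0 0 0 75" --pt "0 0 50 0 0 0 75" --pt "0 0 66 0 0 0 75" --pt "0 0 66 0 0 0 60" --pt "0 0 66 0 0 0 38" --pt "0 0 66 0 0 0 36" --pt "0 0 66 0 0 0 36" --pt "0 0 66 0 0 0 36" --grip_force 40

```text
clock: 3.8
tcp_pos: [0.4965, -0.4227, 0.0635]
orientation: [2.909, 1.18, 0.002]
contact_force: [0.8, -0.4, 1.7]
grip_width: 0.0406
gripper_force: 41.0
```

Request:
step_arm --pt "0 0 -1 0 0 0.1 36" --pt "0 0 -2 0 0 0.2 36" --pt "0 0 -3 0 0 0.3 36" --pt "0 0 -4 0 0 0.4 36" --pt "0 0 -5 0 0 0.5 36" --pt "0 0 -6 0 0 0.6 36" --pt "0 0 -7 0 0 0.7 36" --pt "0 0 -8 0 0 0.8 36"

```text
clock: 4.6
tcp_pos: [0.4969, -0.4238, 0.0716]
orientation: [3.138, -0.053, 0.005]
contact_force: [2.6, -3.3, -2.6]
grip_width: 0.0405
gripper_force: 40.7
```

Request:
step_arm --pt "0 0 0 0 0 0.05 36" --pt "0 0 0 0 0 0.05 36"

```text
clock: 4.8
tcp_pos: [0.4969, -0.4239, 0.0715]
orientation: [3.135, -0.122, 0.005]
contact_force: [1.5, -4.8, -0.6]
grip_width: 0.04
gripper_force: 41.7
```

Request:
step_arm --pt "0 0 0 0 0 0 75" --pt "0 0 0 0 0 0 75" --pt "0 0 0 0 0 0 75" --pt "0 0 0 0 0 0 75" --pt "0 0 -40 0 0 0 75" --pt "0 0 -80 0 0 0 75" --pt "0 0 -120 0 0 0 75" --pt "0 0 -160 0 0 0 75"

```text
clock: 5.6
tcp_pos: [0.4953, -0.4218, 0.2319]
orientation: [-3.139, 0.124, 0.0]
contact_force: [0.0, 0.2, 0.7]
grip_width: 0.0751
gripper_force: 0.0
```

```bash
python3 - <<'E'
from bench import r
from h import *
f=r.grab_frame('side'); P=cloud(f); im=f['image'].astype(int); m=(im[...,0]>120)&(im[...,1]<60)&(f['depth']>0); m[:280]=0;m[325:]=0;m[:,:280]=0;m[:,325:]=0
q=P[m]; print(len(q),q.min(0),q.max(0),np.percentile(q[:,2],95))
to(r,[.526,-.208,.30])
E
```

```text
323 [ 0.47553435 -0.44612031  0.07341902] [ 0.51430874 -0.40905295  0.09861493] 0.09628614410338343
t 5.65 tcp [ 0.4981 -0.4242  0.2397] F [ 2.  -1.1  5.9] M [-0.09 -0.2  -0.04] w 0.0753 gf 0.0 j7 [ 0.55  0.43  0.09  1.61 -0.04  1.09 -1.01]
axes x,y,z [[0.997, -0.079, 0.009], [-0.08, -0.997, 0.005], [0.009, -0.006, -1.0]]
shift mm [  11.2 -217.4  -61.4]
```

The e-stop has been reset and is up. Next I'll go above the handle with the fingers turned to straddle the bar.

Request:
step_arm --pt "0 0 -30 0 0 -0.14 75" --pt "2 -30 -60 0 0 -0.28 75" --pt "4 -60 -60 0 0 -0.42 75" --pt "6 -90 -60 0 0 -0.56 75" --pt "8 -120 -60 0 0 -0.7 75" --pt "9 -150 -60 0 0 -0.84 75" --pt "10 -180 -60 0 0 -0.98 75" --pt "11 -217 -60 0 0 -1.12 75"

```text
clock: 6.45
tcp_pos: [0.5233, -0.2063, 0.2901]
orientation: [2.722, 1.568, -0.001]
contact_force: [0.3, -0.6, -0.1]
grip_width: 0.0748
gripper_force: 0.0
```

Request:
step_arm --pt "0 0 0 0 0 -0.14 75" --pt "0 0 0 0 0 -0.28 75" --pt "0 0 0 0 0 -0.42 75" --pt "0 0 0 0 0 -0.48 75" --pt "0 0 0 0 0 -0.48 75" --pt "0 0 0 0 0 -0.48 75"

```text
clock: 7.05
tcp_pos: [0.5236, -0.2067, 0.2902]
orientation: [-2.278, -2.163, 0.0]
contact_force: [0.0, 0.4, -0.7]
grip_width: 0.0749
gripper_force: 0.0
```

```bash
python3 - <<'E'
from bench import r
from h import *
f=r.grab_frame('wrist'); cv2.imwrite('pics/w2.png',f['image'][:,:,::-1]); np.savez('w2.npz',**f)
to(r,[.526,-.208,.154])
E
```

```text
t 7.1 tcp [ 0.5236 -0.2067  0.2902] F [0.5 1.3 0. ] M [ 0.04 -0.01  0.06] w 0.0752 gf 0.0 j7 [ 0.49  0.26 -0.27  1.74  0.07  1.15  0.14]
axes x,y,z [[0.052, 0.999, 0.0], [0.999, -0.052, -0.0], [-0.0, 0.0, -1.0]]
shift mm [ -1.2   2.4 136.2]
```

View pics/w2.png

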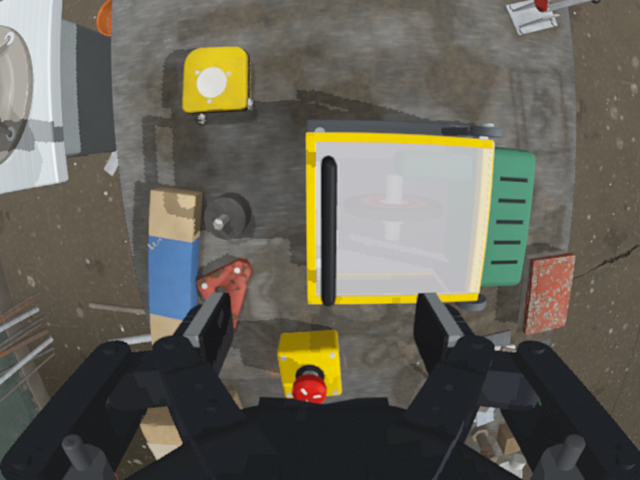

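The wrist view shows the bar running parallel to the fingers' pads, from (329,157) to (329,305). The hood is still shut. I'll measure it by casting rays.

```bash
cat >> h.py <<'E'
def ray(f,u,v,z):
    R=cv2.Rodrigues(f['rvec'])[0]; K=f['mtx']; C=-R.T@f['tvec'].ravel()
    a=np.array([(u-K[0,2])/K[0,0],(v-K[1,2])/K[1,1]]); t=np.hypot(*a)
    d=R.T@np.r_[a/t*np.sin(t),np.cos(t)]; return C+d*(z-C[2])/d[2]
E
python3 - <<'E'
from h import *
from bench import r
f=dict(np.load('w2.npz')); im=f['image'].astype(int); m=(im.max(2)<60).astype(np.uint8); m[:, :318]=0; m[:,345:]=0; m[:145]=0; m[315:]=0
c=max(cv2.findContours(m,0,2)[0],key=cv2.contourArea); x,y,w,h=cv2.boundingRect(c); print(x,y,w,h)
e=[]
for yy in (y+8,y+h//2,y+h-8):
    xs=np.nonzero(m[yy])[0]; p=ray(f,xs.mean(),yy,.173); e.append(p); print(yy,xs.min(),xs.max(),p)
a,b=ray(f,x+w/2,y,.173),ray(f,x+w/2,y+h,.173); print('ends',a,b,'mid',(a+b)/2,'yaw',np.arctan2(-(e[0]-e[2])[0],(e[0]-e[2])[1]))
E
```

```text
322 156 14 150
164 322 335 [ 0.5303659  -0.15696119  0.173     ]
231 322 335 [ 0.52728937 -0.20526072  0.173     ]
298 322 333 [ 0.52405631 -0.25847242  0.173     ]
ends [ 0.53099592 -0.15136113  0.173     ] [ 0.52550549 -0.26546752  0.173     ] mid [ 0.52825071 -0.20841433  0.173     ] yaw -0.062076751723363535
```

Request:
step_arm --pt "-1 3.5 40 0 0 0 75" --pt "-1 3.5 80 0 0 0 75" --pt "-1 3.5 115 0 0 0 60" --pt "-1 3.5 135 0 0 0 50" --pt "-1 3.5 135 0 0 0 30" --pt "-1 3.5 135 0 0 0 8" --pt "-1 3.5 135 0 0 0 8" --pt "-1 3.5 135 0 0 0 8" --grip_force 60

```text
clock: 7.9
tcp_pos: [0.5273, -0.208, 0.1568]
orientation: [2.276, 2.164, 0.0]
contact_force: [-4.2, 0.2, 3.7]
grip_width: 0.0098
gripper_force: 58.7
```

```bash
python3 - <<'E'
from bench import r
from h import *
to(r)
o=r.get_obs(); R=cv2.Rodrigues(o['orientation'])[0]; p=o['tcp_pos']
g=p-R[:,2]*0; ex=np.array([np.cos(.055),-np.sin(.055),0])
a0=np.arctan2(55,142)
for d in range(5,56,5):
    a=a0+np.radians(d); w=ex*.152*(np.cos(a0)-np.cos(a))+np.array([0,0,.152*(np.sin(a)-np.sin(a0))])
    print(d,(R.T@w*1e3).round(1))
E
```

```text
t 7.9 tcp [ 0.5273 -0.208   0.1568] F [-4.2  0.2  3.7] M [ 0.22  0.87 -0.06] w 0.0098 gf 58.7 j7 [ 0.47  0.4  -0.26  1.88  0.13  0.88  0.1 ]
axes x,y,z [[0.051, 0.999, -0.001], [0.999, -0.051, 0.001], [0.001, -0.001, -1.0]]
5 [ -0.    5.3 -12.1]
10 [ -0.1  11.7 -23.8]
15 [ -0.1  19.1 -34.8]
20 [ -0.1  27.4 -45.1]
25 [ -0.2  36.5 -54.7]
30 [ -0.2  46.5 -63.5]
35 [ -0.3  57.2 -71.3]
40 [ -0.3  68.5 -78.2]
45 [ -0.4  80.4 -84.1]
50 [ -0.5  92.8 -88.9]
55 [ -0.5 105.5 -92.6]
```

Request:
step_arm --pt "0 2.5 -6 0 0 0 8" --pt "0 5.3 -12.1 0 0 0 8" --pt "0 8.5 -18 0 0 0 8" --pt "-0.1 11.7 -23.8 0 0 0 8" --pt "-0.1 15.4 -29.4 0 0 0 8" --pt "-0.1 19.1 -34.8 0 0 0 8" --pt "-0.1 23.2 -40 0 0 0 8" --pt "-0.1 27.4 -45.1 0 0 0 8"

```text
clock: 8.7
tcp_pos: [0.5521, -0.2093, 0.2007]
orientation: [-2.274, -2.161, 0.006]
contact_force: [-10.3, 1.1, 2.4]
grip_width: 0.0099
gripper_force: 58.4
```

```bash
python3 - <<'E'
from bench import r
from h import *
to(r)
E
```

```text
t 8.7 tcp [ 0.5521 -0.2093  0.2007] F [-10.3   1.1   2.4] M [ 0.26  2.6  -0.02] w 0.0099 gf 58.4 j7 [ 0.46  0.39 -0.26  1.78  0.12  1.    0.1 ]
axes x,y,z [[0.051, 0.999, 0.0], [0.999, -0.051, -0.006], [-0.006, 0.0, -1.0]]
```

Request:
step_arm --pt "0 4.5 -4.9 0 0 0 8" --pt "0 9.1 -9.6 0 0 0 8" --pt "0 14 -14.1 0 0 0 8" --pt "-0.1 19.1 -18.4 0 0 0 8" --pt "-0.1 24.4 -22.4 0 0 0 8" --pt "-0.2 29.8 -26.2 0 0 0 8" --pt "-0.2 35.4 -29.8 0 0 0 8" --pt "-0.2 41.1 -33.1 0 0 0 8"

```text
clock: 9.5
tcp_pos: [0.5936, -0.2116, 0.2372]
orientation: [-2.275, -2.162, 0.005]
contact_force: [-17.0, 4.4, 21.0]
grip_width: 0.0098
gripper_force: 58.6
```

```bash
python3 - <<'E'
from bench import r
from h import *
for n in('scene','side'):
    f=r.grab_frame(n); cv2.imwrite(f'pics/{n}2.png',f['image'][:,:,::-1]); np.savez(n+'2.npz',**f)
to(r)
E
```

```text
t 9.6 tcp [ 0.5962 -0.2118  0.238 ] F [-11.8   2.1  19.8] M [ 0.5   2.51 -0.04] w 0.0093 gf 60.8 j7 [ 0.44  0.42 -0.26  1.64  0.12  1.1   0.09]
axes x,y,z [[0.05, 0.999, -0.001], [0.999, -0.05, 0.002], [0.002, -0.001, -1.0]]
```

View pics/side2.png

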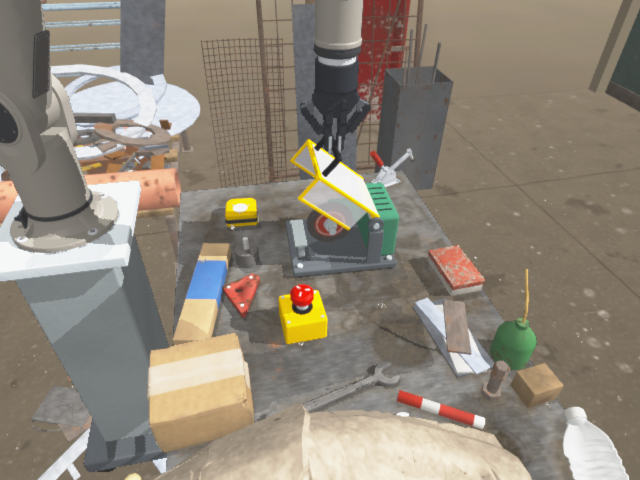

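The side view shows the guard well open, with the bar at (335,155) held in the fingers. The e-stop is up at (302,295) and the other things are undisturbed. I'll measure the hood angle from its yellow top rails.

```bash
cat >> h.py <<'E'
def hood(fs,guess):
    Y=-.055; ex=np.array([np.cos(Y),np.sin(Y),0]); ey=np.array([-np.sin(Y),np.cos(Y),0])
    H=np.array([.527,-.208,.118])+.142*ex; H[2]=.118
    for f in fs:
        P=cloud(f)-H; im=f['image'].astype(int); m=(f['depth']>0)&(im[...,0]>150)&(im[...,1]>110)&(im[...,2]<80)
        q=P[m]; X=-(q@ex); Z=q[:,2]; m=(np.hypot(X,Z)<.22)&(abs(q@ey)<.11)&(Z>-.03); X,Z,W=X[m],Z[m],(q@ey)[m]
        a=np.radians(guess); c=.014
        for i in range(8):
            n=-X*np.sin(a)+Z*np.cos(a); l=X*np.cos(a)+Z*np.sin(a)
            k=(abs(n-c)<(.012 if i<4 else .006))&(l>.01)&(l<.15)
            p=np.polyfit(l[k],n[k],1); a+=np.arctan(p[0]); c=p[1]
        print('angle',np.degrees(a).round(2),'c',c.round(4),k.sum(),np.ptp(l[k]).round(3))
E
python3 - <<'E'
from h import *
for n in('scene','side'):
    print(n); hood([dict(np.load(n+'0.npz'))],0); hood([dict(np.load(n+'2.npz'))],40)
E
```

```text
scene
angle -0.19 c 0.0152 453 0.139
angle 38.99 c 0.0138 188 0.139
side
angle -0.12 c 0.0162 358 0.139
angle 39.93 c 0.0152 262 0.14
```

Request:
step_arm --pt "0 2 -2.5 0 0 0 8" --pt "0 4.5 -4 0 0 0 8" --pt "0 7 -5.5 0 0 0 8" --pt "0 9.5 -7 0 0 0 8" --pt "0 11.5 -8 0 0 0 8" --pt "0 11.5 -8 0 0 0 8" --pt "0 11.5 -8 0 0 0 8" --pt "0 11.5 -8 0 0 0 8"

```text
clock: 10.4
tcp_pos: [0.607, -0.2123, 0.2435]
orientation: [2.276, 2.165, -0.0]
contact_force: [-7.0, 0.9, 6.8]
grip_width: 0.0098
gripper_force: 59.5
```

```bash
python3 - <<'E'
from bench import r
from h import *
for n in('scene','side'):
    hood([r.grab_frame(n)],44)
to(r)
for n in('scene','side'):
    hood([r.grab_frame(n)],44)
E
```

```text
angle 45.41 c 0.0124 160 0.139
angle 44.89 c 0.0148 231 0.139
t 10.5 tcp [ 0.607  -0.2123  0.2435] F [-6.6  0.6  6. ] M [0.18 1.8  0.01] w 0.0098 gf 59.5 j7 [ 0.43  0.43 -0.26  1.61  0.12  1.12  0.09]
axes x,y,z [[0.05, 0.999, -0.001], [0.999, -0.05, 0.0], [0.0, -0.001, -1.0]]
angle 45.4 c 0.0124 160 0.139
angle 44.88 c 0.0148 233 0.138
```

The guard is steady at about 45°, with a firm grip and low forces.

```bash
python3 -c "
from bench import r
print(r.hand_in())"
```

```text
the job is handed in; nothing more can be done
None
```

The guard check is done and handed in: with the guard shut I pressed the e-stop until it latched and turned it clockwise to reset it, then lifted the guard and am still holding it at about 45° (measured 44.9–45.4°).

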